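Fetch the instrument case from behind the supplies

ROBOT

A 6-joint arm with a two-finger parallel gripper is mounted at the origin on the work surface. World frame = base frame: x ahead of the robot, y to its left, z up, the work surface at z = 0. Lengths are in m, angles in rad, forces in N, time in s.
With the tool pointing down it reaches from about 0.4 to 0.825 m from the base axis. Payload 7 kg.
Tool frame: the origin (TCP) lies midway between the tips of the shut fingers; the grasp point (between the pads) lies 19 mm behind it (grip_point_offset is the distance from the TCP to the grasp point, in m); z points along the fingers, y is the line along which they close (so a half turn about z gives the same grasp; the last joint's range is limited). The gripper opens to 88 mm and grips with 3 to 60 N. Pads are 19 mm wide; open, the fingers measure 130 mm over their backs; the gripper's body (78 mm by 193 mm) begins 47 mm behind the grasp point.
Start: joints at [0.288, 0.359, 0.012, 0, -1.224, -0.288], TCP at [0.675, -0, 0.227] pointing down, gripper open.
Joint ranges: [-3.07, 3.07], [-1.43, 2.12], [-1.02, 1.25], [-3.03, 1.67], [-3.05, -0], [-3.03, 3.03]. Speed limits (rad/s): [2.39, 2.39, 3.01, 3.14, 3.14, 3.14].

INTERFACE

Orientations are given as [roll, pitch, yaw] about the fixed x, y, z axes, in that order (R = Rz(yaw) Ry(pitch) Rx(roll)).
In Python, from station import get_state, grab_frame, camera_params, job_done, grip_point_offset gives the robot as it stands.
- The arm moves only by the shell command python3 -m creep 'ROWS' [FORCE]. ROWS is JSON, a list that holds one entry, the list of rows, each a list of 7 numbers: the finger opening in cm, from 0 to 8.76, then the shift along the tool's x, y, z in cm, then the turn, a rotation vector about the tool's x, y, z in rad. In form: [[[fingers, tx, ty, tz, wx, wy, wz], ...]]. A call has 1 to 20 rows; each row is the pose to reach, as a shift and turn from the pose commanded when the call began, along the tool's axes at that moment; what a row does not reach only later rows make up. A row lasts 1/8 s, in which the tool goes at most 62.5 mm and 10.7 degrees, less where a joint would pass 70% of its speed; a pose out of reach is approached as far as the arm can. A call with a gripper value outside its range is refused whole. The fingers move at their own pace and stop on an object; FORCE is the grip in N (left out, the last holds). Time passes only in rows, so rows that repeat a pose let the fingers close. It gives the time, the measured TCP pose, the force, the opening and the grip force at its end, in the units of the state.
- get_state(): the state, without advancing time (a new reading comes with each control period).
- grab_frame(name): name is "scene" or "side" or "wrist"; returns the picture (400x640x3 uint8, blue, green, red); there is no depth.
- camera_params(name): a dict with "vertical_fov" (degrees; the focal length in pixels is half the picture's height over the tangent of half this angle, whatever the lens; pixels are square), "cx", "cy" (the principal point, pixels), "view" (4x4, takes a point from world to camera coordinates). Camera axes: x right, y down, z forward; pixel columns grow to the right and rows downward; lengths in m; the calibration is good to about 2 mm. A picture is of the moment at which its call begins: read the wrist's pose just before it. camera_params takes no time and is no camera call; for the wrist camera it gives the pose at the moment of the call.
- job_done(): hands the job in; it is judged then, once.
The state is a dict: "t": time; "q": joint angles; "qd": joint speeds; "joint_efforts": joint torques, N m; "eef_pos": TCP position; "ee_rot": TCP orientation; "force": force on the tool from outside, world axes, zero at the start; "moment": the same for the moment, N m; "width": finger opening in m; "gripper_force": force on a finger pad.
Only numpy, scipy, OpenCV 4.12 (cv2) and the standard library are available. Lean on these libraries where they do the work, as an engineer would, in place of code of your own. Each camera call takes 0.05 s, during which the arm holds its last target. There are 200 camera calls.

TASK

The yellow instrument case is blocked in at the back of the blue stock bay by a row of three supply containers. First stand all three containers on the black waiting mat, then lift the case out and lay it flat, right way up, inside the orange dispatch tray, and only then put each container back upright, centred on the disc of its own colour. Do not drop or topple anything, and leave the tape roll alone.

Things in the scene. Friction and masses are not known exactly. Their poses are not given: they have to be found in the camera images.
- red_can: Red aerosol can with a white cap, 128 mm tall. Body 50 mm across, straight from the foot to 100 mm up; 0.25 kg. Origin: centre of underside, z up; its turn does not matter. Starts upright on the disc of its colour, in the row of containers (any order, 66 mm centre to centre), about 10 mm clear of the case behind, so that a low gripper over the case would strike the row.
- green_bottle: Green bottle with a white label band and a black cap, 126 mm tall. Body 50 mm across, straight from the foot to 100 mm up; 0.25 kg. Origin: centre of underside, z up; its turn does not matter. Starts upright on the disc of its colour, in the row of containers (any order, 66 mm centre to centre), about 10 mm clear of the case behind, so that a low gripper over the case would strike the row.
- blue_tub: Light blue round tub with a grey lid and a thin white stripe, 120 mm tall. Body 50 mm across, straight from the foot to 100 mm up; 0.25 kg. Origin: centre of underside, z up; its turn does not matter. Starts upright on the disc of its colour, in the row of containers (any order, 66 mm centre to centre), about 10 mm clear of the case behind, so that a low gripper over the case would strike the row.
- case: Yellow hard case with black seam and latches, 48 (its x) by 130 (its y) by 42 mm high, 0.35 kg. Origin: centre of underside, z up. Starts flat on the bay's floor (4 mm above the bench), long side nearly parallel to the row of containers, 60 mm behind the row's centre line. Bay walls, 49 mm high over the bench, stand 40 mm behind it and at least 40 mm from its ends.
- pad_red: Red disc, 65 mm across, with a 26 by 48 mm tab of that colour 48 mm in front (its -x), flat on the stock bay's floor: home of the red can, which hides most of the disc at the start. Origin: disc centre on the floor, 4 mm above the bench. Axes are the bay's: x from the row towards the case and the back wall, y along the row. The discs stand in a straight row, 66 mm apart, in any order.
- pad_green: Green disc, 65 mm across, with a 26 by 48 mm tab of that colour 48 mm in front (its -x), flat on the stock bay's floor: home of the green bottle, which hides most of the disc at the start. Origin: disc centre on the floor, 4 mm above the bench. Axes are the bay's: x from the row towards the case and the back wall, y along the row. The discs stand in a straight row, 66 mm apart, in any order.
- pad_blue: Light blue disc, 65 mm across, with a 26 by 48 mm tab of that colour 48 mm in front (its -x), flat on the stock bay's floor: home of the blue tub, which hides most of the disc at the start. Origin: disc centre on the floor, 4 mm above the bench. Axes are the bay's: x from the row towards the case and the back wall, y along the row. The discs stand in a straight row, 66 mm apart, in any order.
- mat: Black rubber waiting mat, 300 mm (its x) by 130 mm (its y), 3 mm thick, fixed on the bench to one side of the bay. Origin: centre of its underside, on the bench, z up. Empty at the start.
- tray: Orange open dispatch tray, outside 170 mm (its x) by 220 mm (its y), walls 4 mm thick and 32 mm high, floor 4 mm thick, fixed on the bench on the other side of the bay. Origin: centre of its underside, on the bench, z up. Empty at the start.
- tape: Bystander: a loose blue roll of tape lying flat on the bench beyond the bay, 76 mm across, 36 mm high, origin at the centre of its underside. Leave it alone.
Not all that is in view belongs to the job. Of the things like the case, leave any that is pink; of the rest the smaller one is meant.

How it is judged:
By the outcome, as a careful person would: the job done as asked, in the order asked, and still so for the second after the job is handed in, with the robot touching nothing.
It also fails if it takes over 125 s, if anything falls off the work surface, if the arm or the gripper's body presses on something with over 40 N, if the wrist force passes 120 N, or if a joint passes its speed limit or range.

## Working session

There is one attempt and no reset: what is moved stays moved. The work goes in short steps, Python scripts to look and compute and a shell command to move; the robot and the scene stay as the last step left them, time stands still between calls to the robot, and variables do not carry over. Pictures are saved under pics/ and viewed, at most 14 in all, crops included, and the job is handed in when it is done.

```bash
ls; mkdir -p pics; python3 - <<'E'
from station import *
import cv2, numpy as np
s=get_state(); print(s['t'],s['eef_pos'],s['ee_rot'],s['width'],grip_point_offset)
a=[grab_frame(n) for n in ("scene","side","wrist")]
for n,i in zip(("scene","side","wrist"),a):
    cv2.imwrite(f'pics/{n}0.png',i); p=camera_params(n); print(n,p['vertical_fov'],p['cx'],p['cy'],np.round(p['view'],3).tolist())
E
```

```text
pics
0.0 [ 6.74517050e-01 -3.69186004e-05  2.25625835e-01] [ 3.13995895e+00 -1.01764456e-04 -1.57096869e+00] 0.08722631651186259 0.0188
scene 51.41468581212367 322.52030069770956 195.87570087960881 [[0.755, 0.656, 0.01, -0.442], [0.458, -0.516, -0.724, -0.219], [-0.469, 0.551, -0.69, 1.09], [0.0, 0.0, 0.0, 1.0]]
side 52.50035148699087 316.57158605096527 197.3922470010968 [[0.75, -0.661, -0.014, -0.402], [-0.444, -0.488, -0.751, 0.301], [0.49, 0.57, -0.66, 0.655], [0.0, 0.0, 0.0, 1.0]]
wrist 59.64163144378804 318.1345678049935 198.89572873029704 [[-1.0, -0.0, 0.001, 0.674], [0.0, 0.957, 0.291, -0.037], [-0.001, 0.291, -0.957, 0.391], [0.0, 0.0, 0.0, 1.0]]
```

View pics/scene0.png

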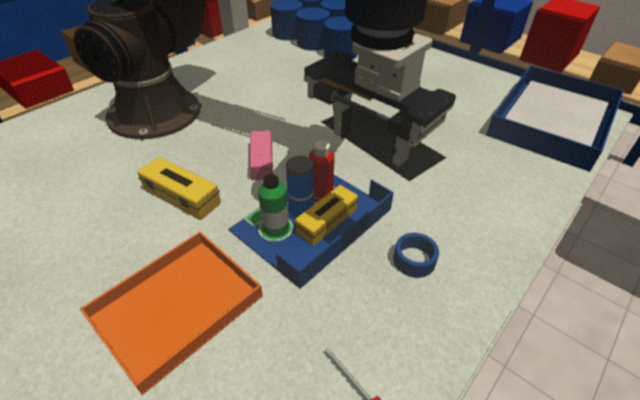

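View pics/side0.png

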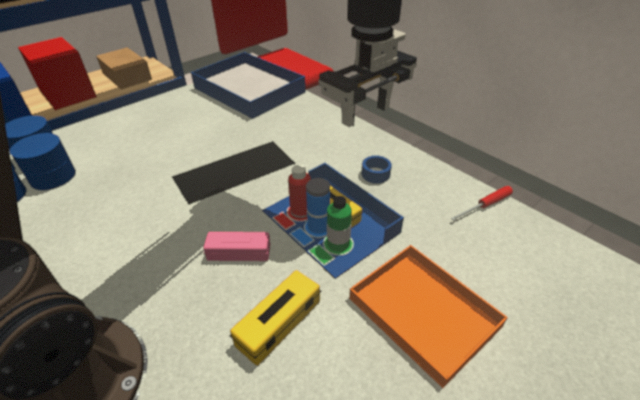

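View pics/wrist0.png

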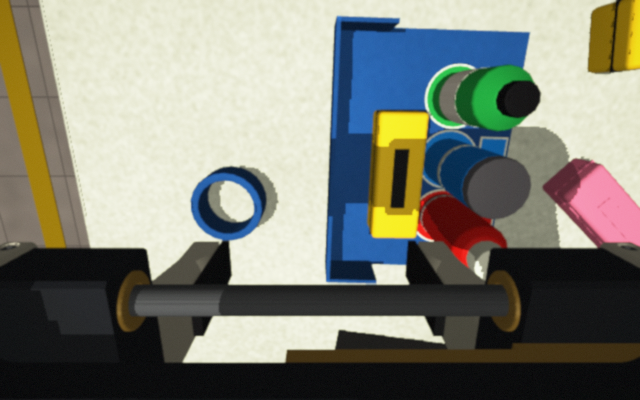

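```bash
cat > h.py <<'E'
from station import *
import cv2, numpy as np
np.set_printoptions(precision=4,suppress=True)
def cam(n):
    p=camera_params(n); V=np.array(p['view']); f=200/np.tan(np.radians(p['vertical_fov'])/2)
    return V,f,p['cx'],p['cy']
def cast(c,uv,z):
    V,f,cx,cy=c; uv=np.atleast_2d(np.asarray(uv,float))
    d=np.c_[(uv[:,0]-cx)/f,(uv[:,1]-cy)/f,np.ones(len(uv))]@V[:3,:3]
    o=-V[:3,:3].T@V[:3,3]
    return (o+d*((z-o[2])/d[:,2])[:,None])[:,:2]
def project(c,P):
    V,f,cx,cy=c; q=V[:3,:3]@np.asarray(P)+V[:3,3]; return np.array([f*q[0]/q[2]+cx,f*q[1]/q[2]+cy])
HUE=dict(red=(0,8,150,60),orange=(9,18,150,120),yellow=(19,34,130,90),green=(45,80,120,50),blue=(98,120,90,40))
def blobs(img,col,amin=30):
    h=cv2.cvtColor(img,cv2.COLOR_BGR2HSV)
    if col=='black': m=cv2.inRange(h,(0,0,0),(180,255,50))
    else:
        a,b,s,v=HUE[col]; m=cv2.inRange(h,(a,s,v),(b,255,255))
        if col=='red': m|=cv2.inRange(h,(174,s,v),(180,255,255))
    cs,_=cv2.findContours(m,cv2.RETR_EXTERNAL,cv2.CHAIN_APPROX_NONE)
    return sorted([c for c in cs if cv2.contourArea(c)>amin],key=cv2.contourArea,reverse=True)
def rect(c,cont,z):
    w=cast(c,cont[:,0,:],z); r=cv2.minAreaRect((w*1000).astype(np.float32)); return r,cv2.boxPoints(r)
def show(n,img,col,z,k=5,amin=30):
    c=cam(n)
    for b in blobs(img,col,amin)[:k]:
        r,bx=rect(c,b,z); M=cv2.moments(b)
        print(n,col,z,'px',int(M['m10']/M['m00']),int(M['m01']/M['m00']),'A',int(M['m00']),'ctr',np.round(r[0],1),'sz',np.round(r[1],1),'ang',round(r[2],1))
E
python3 - <<'E'
from h import *
print(camera_params('side').keys())
S,C,W=[cv2.imread(f'pics/{n}0.png') for n in ('side','scene','wrist')]
show('side',S,'orange',.032);show('scene',C,'orange',.032)
show('side',S,'black',.003,8,200);
for z in (.004,.05): show('side',S,'red',z,4);show('side',S,'green',z,4);
show('side',S,'blue',.004,8)
show('wrist',W,'red',.004,4);show('wrist',W,'green',.004,4);show('wrist',W,'yellow',.046);show('wrist',W,'blue',.004,8);show('scene',C,'yellow',.046);show('side',S,'yellow',.046)
E
python3 -c "
import cv2
a=cv2.imread('pics/side0.png')[150:280,230:420];b=cv2.imread('pics/wrist0.png')[0:290,300:640]
a=cv2.resize(a,(570,390),interpolation=2);cv2.imwrite('pics/c1.png',a)"
```

```text
dict_keys(['vertical_fov', 'cx', 'cy', 'view'])
side orange 0.032 px 429 310 A 10082 ctr [ 529.9 -300.8] sz [218.8 169.2] ang 87.9
scene orange 0.032 px 170 308 A 14466 ctr [ 543.6 -301.3] sz [217.3 183.9] ang 87.8
side black 0.003 px 56 354 A 9517 ctr [ 9.  78.1] sz [275.7 184.4] ang 84.9
side black 0.003 px 368 44 A 3088 ctr [1476.7  686.8] sz [1167.1  343. ] ang 38.9
side black 0.003 px 9 211 A 2431 ctr [ 83.8 763.7] sz [980.8  64.5] ang 79.2
side black 0.003 px 42 11 A 1455 ctr [ 550.8 2154.2] sz [544.1 367.6] ang 1.0
side black 0.003 px 201 188 A 577 ctr [423.4 302.4] sz [104.6 119.4] ang 78.4
side black 0.003 px 40 279 A 336 ctr [ 16.5 270.7] sz [88.9 66.6] ang 84.5
side red 0.004 px 57 71 A 3213 ctr [ 359.8 1322.8] sz [714.8 188.8] ang 85.4
side red 0.004 px 248 21 A 2989 ctr [1247.5 1260.8] sz [766.3 382.9] ang 62.4
side red 0.004 px 297 64 A 1045 ctr [1057.4  702.4] sz [349.1 158. ] ang 85.7
side red 0.004 px 297 195 A 438 ctr [569.8 102.1] sz [158.2  48.8] ang 50.3
side green 0.004 px 339 212 A 222 ctr [600.4  -3.2] sz [55.2 54.8] ang 42.1
side green 0.004 px 320 254 A 113 
[... 1895 characters left out ...]
rist blue 0.004 px 228 203 A 4078 ctr [775.5  43.8] sz [89.9 79.9] ang 43.1
wrist blue 0.004 px 459 156 A 3008 ctr [516.3 -14.6] sz [91.8 80.4] ang 60.7
wrist blue 0.004 px 433 128 A 115 ctr [550.8 -39.9] sz [15.4 19.1] ang 57.6
wrist blue 0.004 px 426 187 A 78 ctr [552.1  25.8] sz [13.8 18. ] ang 59.1
scene yellow 0.046 px 181 185 A 2271 ctr [ 338.1 -149.5] sz [204.1  84.2] ang 8.1
scene yellow 0.046 px 326 210 A 1403 ctr [606.2 -10.1] sz [147.3  66.4] ang 89.1
side yellow 0.046 px 275 314 A 3560 ctr [ 317.6 -148.1] sz [176.9  78.6] ang 8.6
side yellow 0.046 px 353 208 A 124 ctr [605.5 -46.6] sz [63.3 27.2] ang 60.0
side yellow 0.046 px 334 191 A 44 ctr [607.6  18.4] sz [46.  13.9] ang 85.9
```

View pics/c1.png

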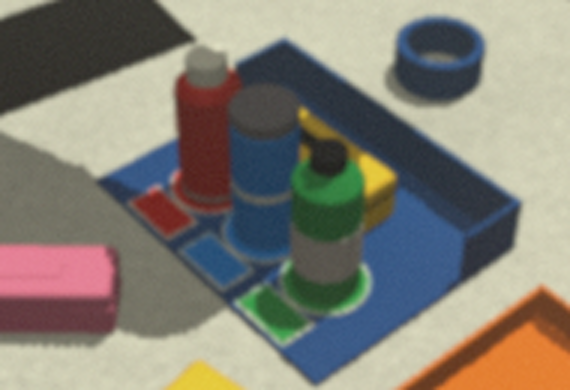

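```bash
python3 - <<'E'
from h import *
s,w,c=cam('side'),cam('wrist'),cam('scene')
t=cast(s,[(284,220.7),(301.7,237),(320.7,255)],.004);print('tabs',t)
print('mat',cast(s,[(273,142),(295,162),(189,202),(173,178)],.003))
for p,z in (((298.7,167.3),.132),((318,185),.124),((339.3,200),.13)): print('tops side',cast(s,p,z))
for p,z in (((497,187),.124),((518,98),.13)): print('tops wrist',cast(w,p,z))
for p,z in (((322,147),.132),((300,165),.124),((271,181),.13)): print('tops scene',cast(c,p,z))
E
```

```text
tabs [[ 0.4875  0.0576]
 [ 0.485  -0.0083]
 [ 0.4817 -0.0743]]
mat [[0.6633 0.3347]
 [0.6489 0.2166]
 [0.3576 0.2633]
 [0.3718 0.3758]]
tops side [[0.5366 0.0559]]
tops side [[ 0.5341 -0.0087]]
tops side [[ 0.5296 -0.076 ]]
tops wrist [[ 0.5361 -0.0088]]
tops wrist [[ 0.5342 -0.0747]]
tops scene [[0.5425 0.0468]]
tops scene [[ 0.5412 -0.0116]]
tops scene [[ 0.5388 -0.0805]]
```

```bash
python3 -m creep '[[[8.7,-2,5,0,0,0,0],[8.7,-4,10,0,0,0,0],[8.7,-5.55,13.85,2,0,0,0],[8.7,-5.55,13.85,4,0,0,0],[8.7,-5.55,13.85,8,0,0,0],[8.7,-5.55,13.85,11,0,0,0],[8.7,-5.55,13.85,13.5,0,0,0],[8.7,-5.55,13.85,15.2,0,0,0],[8.7,-5.55,13.85,15.2,0,0,0],[8.7,-5.55,13.85,15.2,0,0,0]]]' 20; python3 - <<'E'
from h import *
cv2.imwrite('pics/w1.png',grab_frame('wrist'))
E
```

```text
t: 1.4
eef_pos: [0.5369, 0.0556, 0.0752]
ee_rot: [-3.141, 0.0, -1.571]
force: [0.2, 0.1, -0.5]
width: 0.0871
gripper_force: 0.0
```

View pics/w1.png

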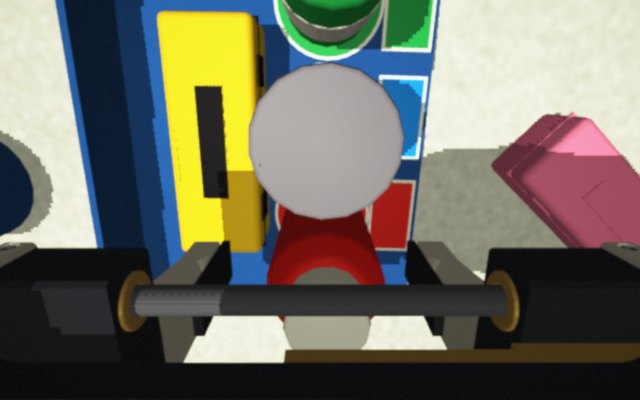

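```bash
python3 -m creep '[[[4,0,0,0,0,0,0],[4,0,0,0,0,0,0],[4,0,0,0,0,0,0],[4,0,0,0,0,0,0],[4,0,0,0,0,0,0],[4,0,0,-2,0,0,0],[4,0,0,-4.5,0,0,0],[4,0,0,-7.5,0,0,0],[4,0,0,-7.5,0,0,0]]]' 25
```

```text
t: 2.58
eef_pos: [0.5376, 0.056, 0.1513]
ee_rot: [-3.138, 0.002, -1.571]
force: [0.2, 0.1, -4.4]
width: 0.0494
gripper_force: 24.9
```

```bash
python3 -m creep '[[[4,-2,-0.5,0,0,0,0],[4,-6,-1.8,0,0,0,0],[4,-10,-3,0,0,0,0],[4,-14,-4.2,0,0,0,0],[4,-18,-5.4,0,0,0,0],[4,-21,-6.3,0,0,0,0],[4,-22.5,-6.6,0,0,0,0],[4,-22.5,-6.6,2.5,0,0,0],[4,-22.5,-6.6,5,0,0,0],[4,-22.5,-6.6,6.7,0,0,0],[4,-22.5,-6.6,7.3,0,0,0],[4,-22.5,-6.6,7.5,0,0,0],[4,-22.5,-6.6,7.55,0,0,0],[4,-22.5,-6.6,7.55,0,0,0]]]'
```

```text
t: 4.32
eef_pos: [0.6029, 0.2807, 0.0749]
ee_rot: [-3.141, 0.001, -1.571]
force: [0.8, 0.9, -2.7]
width: 0.0496
gripper_force: 24.9
```

```bash
python3 -m creep '[[[4,0,0,0.06,0,0,0],[4,0,0,0.06,0,0,0],[7.2,0,0,0.06,0,0,0],[7.2,0,0,0.06,0,0,0],[7.2,0,0,0.06,0,0,0],[7.2,0,0,-2,0,0,0],[7.2,0,0,-5,0,0,0],[7.2,0,0,-9,0,0,0],[7.2,0,0,-9,0,0,0]]]'
python3 - <<'E'
from h import *
i=grab_frame('wrist'); cv2.imwrite('pics/w2.png',i); s=get_state();print(s['eef_pos'],s['force'])
cv2.imwrite('pics/s2.png',cv2.resize(grab_frame('side')[120:280,160:420],None,fx=2,fy=2))
E
```

```text
t: 5.45
eef_pos: [0.6045, 0.2817, 0.1683]
ee_rot: [-3.136, 0.004, -1.57]
force: [-0.3, -0.5, 0.0]
width: 0.0719
gripper_force: 0.0
[0.6033 0.2811 0.1661] [-0.0405 -0.1537 -0.22  ]
```

View pics/s2.png

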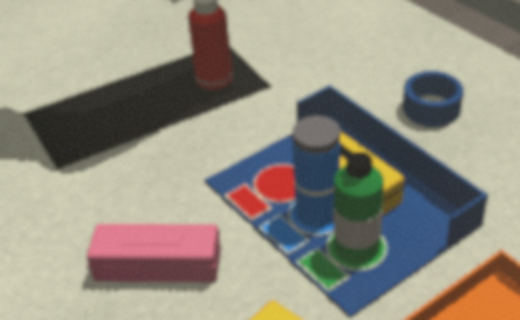

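```bash
python3 -m creep '[[[7.2,3,0.7,0,0,0,0],[8.7,8,2,0,0,0,0],[8.7,13,3.2,0,0,0,0],[8.7,18,4.4,0,0,0,0],[8.7,23,5.6,0,0,0,0],[8.7,27,6.5,0,0,0,0],[8.7,29.1,6.85,0,0,0,0],[8.7,29.1,6.85,2,0,0,0],[8.7,29.1,6.85,5,0,0,0],[8.7,29.1,6.85,7.7,0,0,0],[8.7,29.1,6.85,9,0,0,0],[8.7,29.1,6.85,9.1,0,0,0],[4,29.1,6.85,9.1,0,0,0],[4,29.1,6.85,9.1,0,0,0],[4,29.1,6.85,9.1,0,0,0],[4,29.1,6.85,9.1,0,0,0],[4,29.1,6.85,9.1,0,0,0]]]' 25
```

```text
t: 7.68
eef_pos: [0.5342, -0.0105, 0.0734]
ee_rot: [-3.141, 0.0, -1.571]
force: [-0.3, 0.2, 2.0]
width: 0.0498
gripper_force: 25.0
```

```bash
python3 -m creep '[[[4,0,0,-2,0,0,0],[4,0,0,-5,0,0,0],[4,0,0,-8,0,0,0],[4,-2,0.2,-8,0,0,0],[4,-6,0.5,-8,0,0,0],[4,-11,0.9,-8,0,0,0],[4,-16,1.3,-8,0,0,0],[4,-21,1.7,-8,0,0,0],[4,-26,2.1,-8,0,0,0],[4,-29.4,2.4,-8,0,0,0],[4,-30.65,2.42,-8,0,0,0],[4,-30.65,2.42,-5.5,0,0,0],[4,-30.65,2.42,-3,0,0,0],[4,-30.65,2.42,-1,0,0,0],[4,-30.65,2.42,-0.2,0,0,0],[4,-30.65,2.42,0,0,0,0],[4,-30.65,2.42,0.1,0,0,0],[4,-30.65,2.42,0.1,0,0,0],[4,-30.65,2.42,0.1,0,0,0]]]'
```

```text
t: 10.05
eef_pos: [0.51, 0.2962, 0.0726]
ee_rot: [-3.141, 0.001, -1.571]
force: [0.1, -0.2, -2.4]
width: 0.0498
gripper_force: 25.0
```

```bash
python3 -m creep '[[[4,0,0,0.08,0,0,0],[4,0,0,0.08,0,0,0],[7,0,0,0.08,0,0,0],[7,0,0,0.08,0,0,0],[7,0,0,0.08,0,0,0],[7,0,0,-2,0,0,0],[7,0,0,-5,0,0,0],[7,0,0,-9.2,0,0,0],[7,3,-0.2,-9.2,0,0,0],[8.7,8,-0.5,-9.2,0,0,0],[8.7,13,-0.8,-9.2,0,0,0],[8.7,18,-1.1,-9.2,0,0,0],[8.7,23,-1.4,-9.2,0,0,0],[8.7,28,-1.7,-9.2,0,0,0],[8.7,33,-2,-9.2,0,0,0],[8.7,36.4,-2.2,-9.2,0,0,0],[8.7,37.15,-2.2,-9.2,0,0,0],[8.7,37.15,-2.2,-9.2,0,0,0]]]'
python3 -m creep '[[[8.7,0,0,3,0,0,0],[8.7,0,0,6,0,0,0],[8.7,0,0,8.5,0,0,0],[8.7,0,0,9.2,0,0,0],[8.7,0,0,9.2,0,0,0],[4,0,0,9.2,0,0,0],[4,0,0,9.2,0,0,0],[4,0,0,9.2,0,0,0],[4,0,0,9.2,0,0,0],[4,0,0,9.2,0,0,0]]]' 25
```

```text
t: 12.3
eef_pos: [0.5317, -0.0757, 0.164]
ee_rot: [3.142, 0.0, -1.572]
force: [-1.0, 0.1, 0.7]
width: 0.0867
gripper_force: 0.0
t: 13.55
eef_pos: [0.5318, -0.0756, 0.0722]
ee_rot: [-3.142, -0.0, -1.571]
force: [-0.8, 0.2, 2.6]
width: 0.0495
gripper_force: 25.0
```

```bash
python3 -m creep '[[[4,0,0,-2,0,0,0],[4,0,0,-5,0,0,0],[4,0,0,-8,0,0,0],[4,-2,0.6,-8,0,0,0],[4,-6,1.8,-8,0,0,0],[4,-11,3.3,-8,0,0,0],[4,-16,4.8,-8,0,0,0],[4,-21,6.3,-8,0,0,0],[4,-26,7.8,-8,0,0,0],[4,-31,9.3,-8,0,0,0],[4,-36,10.8,-8,0,0,0],[4,-38.2,11.5,-8,0,0,0],[4,-38.66,11.58,-8,0,0,0],[4,-38.66,11.58,-5.5,0,0,0],[4,-38.66,11.58,-3,0,0,0],[4,-38.66,11.58,-1,0,0,0],[4,-38.66,11.58,-0.2,0,0,0],[4,-38.66,11.58,0.05,0,0,0],[4,-38.66,11.58,0.15,0,0,0],[4,-38.66,11.58,0.15,0,0,0]]]'
```

```text
t: 16.05
eef_pos: [0.4163, 0.3114, 0.0713]
ee_rot: [-3.141, 0.001, -1.571]
force: [-0.1, 0.3, -1.2]
width: 0.0494
gripper_force: 25.0
```

```bash
python3 -m creep '[[[7,0,0,0.05,0,0,0],[7,0,0,0.05,0,0,0],[7,0,0,0.05,0,0,0],[7,0,0,-2,0,0,0],[7,0,0,-5,0,0,0],[7,0,0,-9.5,0,0,0],[7,3,-1.6,-12,0,0,0],[7,8,-4.3,-14,0,0,0],[7,13,-7,-15.9,0,0,0],[7,18,-9.7,-15.9,0,0,0],[7,23,-12.4,-15.9,0,0,0],[7,27,-14.8,-15.9,0,0,0],[7,28.1,-15.4,-15.9,0,0,0],[7,28.1,-15.4,-15.9,0,0,0],[7,28.1,-15.4,-15.9,0,0,0],[7,28.1,-15.4,-15.9,0,0,0]]]'
python3 - <<'E'
from h import *
c=cam('wrist'); W=grab_frame('wrist'); S=grab_frame('side'); C=grab_frame('scene')
for n,i in zip(('w3','s3','sc3'),(W,S,C)): cv2.imwrite(f'pics/{n}.png',i)
import pickle; pickle.dump(c,open('c3.pkl','wb'))
show('wrist',W,'red',.004,3,200);show('wrist',W,'green',.004,3,200);show('wrist',W,'blue',.004,4,200)
show('wrist',W,'yellow',.046,2);show('side',S,'red',.004,5,60);show('side',S,'green',.004,3,60)
E
```

```text
t: 18.05
eef_pos: [0.5697, 0.0311, 0.2298]
ee_rot: [-3.141, 0.0, -1.569]
force: [-0.4, -0.1, 0.1]
width: 0.0704
gripper_force: 0.0
wrist red 0.004 px 348 188 A 1974 ctr [534.   57.1] sz [58.4 58.2] ang 45.7
wrist red 0.004 px 390 189 A 789 ctr [486.5  58.7] sz [46.2 24.8] ang 88.3
wrist green 0.004 px 356 64 A 2692 ctr [529.8 -74.9] sz [58.7 57.7] ang 0.1
wrist green 0.004 px 402 65 A 1062 ctr [482.4 -73.3] sz [46.3 24.2] ang 88.3
wrist blue 0.004 px 291 114 A 31008 ctr [570.8   2.1] sz [278.8 206.1] ang 88.3
wrist blue 0.004 px 129 173 A 4650 ctr [780.5  41. ] sz [96.2 79.5] ang 21.8
wrist blue 0.004 px 352 129 A 2384 ctr [531.9  -8.5] sz [59.8 58.7] ang 0.1
wrist blue 0.004 px 396 131 A 969 ctr [484.5  -7.1] sz [47.2 25.7] ang 88.8
wrist yellow 0.046 px 293 141 A 6137 ctr [592.8   2.8] sz [127.5  47.3] ang 88.9
wrist yellow 0.046 px 562 13 A 3298 ctr [ 346.7 -110.9] sz [119.7  27.9] ang 0.1
side red 0.004 px 57 71 A 3203 ctr [ 359.8 1322.8] sz [714.8 188.8] ang 85.4
side red 0.004 px 248 21 A 2999 ctr [1245.  1260.9] sz [764.9 382.8] ang 61.9
side red 0.004 px 284 59 A 571 ctr [1060.   756.4] sz [140.7 239.3] ang 0.3
side red 0.004 px 299 210 A 267 ctr [535.4  58.3] sz [47.7 56.1] ang 47.7
side red 0.004 px 497 194 A 221 ctr [ 925.2 -219.1] sz [ 24.6 102.1] ang 81.4
side green 0.004 px 337 242 A 357 ctr [531.3 -73. ] sz [51.9 53.9] ang 47.9
side green 0.004 px 320 254 A 134 ctr [484.1 -72.2] sz [42.3 20. ] ang 85.9
side green 0.004 px 193 151 A 108 ctr [468.5 446.9] sz [41.7 49.8] ang 84.6
```

View pics/w3.png

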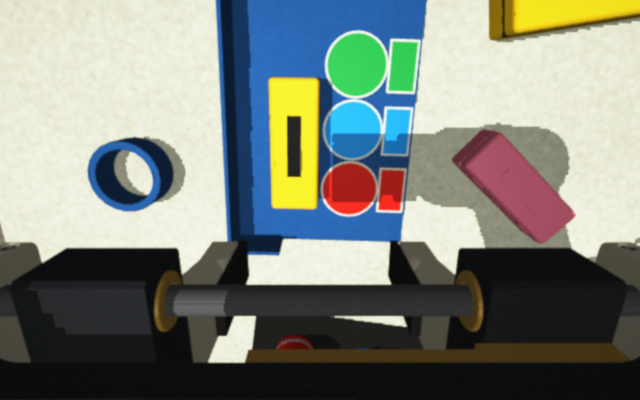

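View pics/s3.png

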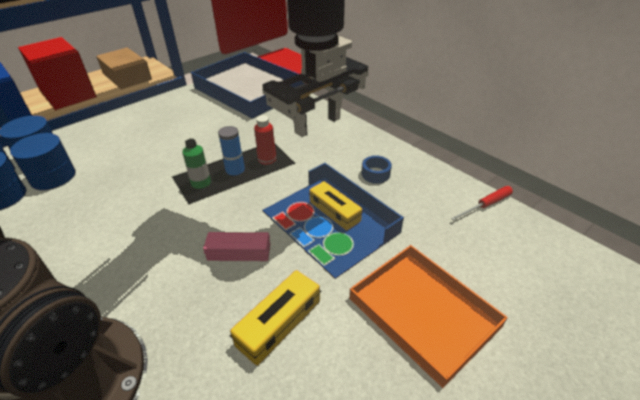

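```bash
python3 -m creep '[[[6.6,1.5,-1.2,2,0,0,0.02],[6.6,2.83,-2.31,6,0,0,0.02],[6.6,2.83,-2.31,10,0,0,0.02],[6.6,2.83,-2.31,14,0,0,0.02],[6.6,2.83,-2.31,17,0,0,0.02],[6.6,2.83,-2.31,19.5,0,0,0.02],[6.6,2.83,-2.31,21,0,0,0.02],[6.6,2.83,-2.31,21.8,0,0,0.02],[6.6,2.83,-2.31,21.8,0,0,0.02],[6.6,2.83,-2.31,21.8,0,0,0.02]]]' 30
python3 -m creep '[[[4,0,0,0,0,0,0],[4,0,0,0,0,0,0],[4,0,0,0,0,0,0],[4,0,0,0,0,0,0],[4,0,0,-1,0,0,0],[4,0,0,-3,0,0,0],[4,0,0,-6,0,0,0],[4,0,0,-9,0,0,0],[4,0,0,-9,0,0,0]]]' 35
```

```text
t: 19.45
eef_pos: [0.5937, 0.002, 0.0125]
ee_rot: [-3.14, 0.0, -1.591]
force: [0.2, 0.4, 0.1]
width: 0.0661
gripper_force: 0.0
t: 20.58
eef_pos: [0.5944, 0.0021, 0.104]
ee_rot: [-3.137, 0.001, -1.591]
force: [0.4, -0.5, -3.6]
width: 0.0477
gripper_force: 35.0
```

```bash
python3 -m creep '[[[4,2,0.4,0,0,0,0],[4,6,1.1,0,0,0,0],[4,11,2,0,0,0,0.017],[4,16,2.9,0,0,0,0.017],[4,21,3.8,0,0,0,0.017],[4,26,4.7,0,0,0,0.017],[4,29.4,5.4,0,0,0,0.017],[4,30.4,5.5,0,0,0,0.017],[4,30.4,5.5,2,0,0,0.017],[4,30.4,5.5,5,0,0,0.017],[4,30.4,5.5,7,0,0,0.017],[4,30.4,5.5,8.5,0,0,0.017],[4,30.4,5.5,8.9,0,0,0.017],[4,30.4,5.5,8.95,0,0,0.017],[4,30.4,5.5,8.95,0,0,0.017]]]'
```

```text
t: 22.45
eef_pos: [0.5324, -0.3011, 0.0124]
ee_rot: [-3.141, -0.0, -1.608]
force: [0.6, 0.7, -3.3]
width: 0.0479
gripper_force: 35.0
```

```bash
python3 -m creep '[[[4,0,0,0.06,0,0,0],[4,0,0,0.06,0,0,0],[4,0,0,0.06,0,0,0]]]'; python3 -m creep '[[[6.6,0,0,0.0,0,0,0],[6.6,0,0,0.0,0,0,0],[6.6,0,0,0,0,0,0],[6.6,0,0,-2,0,0,0],[6.6,0,0,-5,0,0,0],[6.6,0,0,-10,0,0,0],[6.6,-2,0,-15,0,0,0],[6.6,-5,0,-18,0,0,0],[6.6,-5,0,-18,0,0,0],[6.6,-5,0,-18,0,0,0]]]'
python3 - <<'E'
from h import *
C=grab_frame('scene'); S=grab_frame('side')
cv2.imwrite('pics/both4.png',np.hstack([C[180:400,60:410],S[220:390,310:520].copy() if 0 else cv2.resize(S[220:390,310:520],(272,220))]))
E
```

```text
t: 22.82
eef_pos: [0.5324, -0.3011, 0.012]
ee_rot: [-3.141, -0.0, -1.608]
force: [-0.7, 1.6, 3.7]
width: 0.0478
gripper_force: 35.0
t: 24.08
eef_pos: [0.5336, -0.2509, 0.1911]
ee_rot: [3.141, 0.0, -1.607]
force: [-0.4, 0.4, -0.3]
width: 0.0659
gripper_force: 0.0
```

View pics/both4.png

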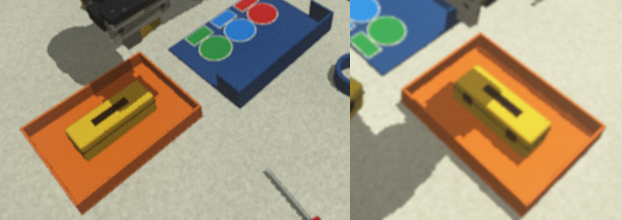

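```bash
python3 -m creep '[[[7.4,-3,0.2,-4,0,0,-0.037],[7.4,-8,0.6,-6,0,0,-0.037],[7.4,-14,1.1,-6,0,0,-0.037],[7.4,-20,1.6,-6,0,0,-0.037],[7.4,-26,2,-6,0,0,-0.037],[7.4,-32,2.5,-6,0,0,-0.037],[7.4,-38,3,-6,0,0,-0.037],[7.4,-44,3.5,-6,0,0,-0.037],[7.4,-50,3.9,-6,0,0,-0.037],[7.4,-54.5,4.3,-6,0,0,-0.037],[7.4,-57,4.47,-6,0,0,-0.037],[7.4,-57,4.47,-6,0,0,-0.037],[7.4,-57,4.47,-6,0,0,-0.037],[7.4,-57,4.47,-6,0,0,-0.037]]]'
python3 - <<'E'
from h import *
print(get_state()['eef_pos'],get_state()['ee_rot'])
c=cam('wrist'); W=grab_frame('wrist'); cv2.imwrite('pics/w5.png',W)
import pickle; pickle.dump(c,open('c5.pkl','wb'))
E
```

```text
t: 25.92
eef_pos: [0.5105, 0.319, 0.2515]
ee_rot: [3.142, -0.0, -1.572]
force: [-0.7, -0.1, -0.3]
width: 0.0742
gripper_force: 0.0
[0.5105 0.319  0.2515] [ 3.1415 -0.0002 -1.5721]
```

View pics/w5.png

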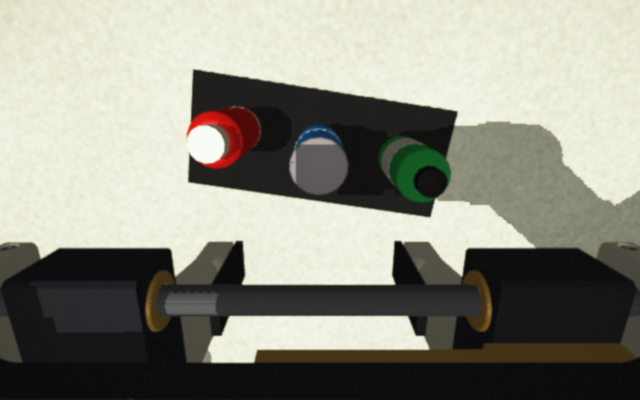

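```bash
python3 - <<'E'
from h import *
c=cam('wrist')
for p,z in (((208,144),.131),((318.5,166),.123),((430.5,182),.129)): print(cast(c,p,z))
E
```

```text
[[0.5974 0.2799]]
[[0.5095 0.2994]]
[[0.4168 0.3117]]
```

```bash
python3 - <<'E'
from h import *
c=cam('wrist'); W=cv2.imread('pics/w5.png')
for p,z in (((215,139.5),.103),((418,172),.103)): print(cast(c,p,z))
for col in('red','green'):
    for b in blobs(W,col)[:3]: print(col,cv2.boundingRect(b),cv2.contourArea(b))
s=cam('side'); S=cv2.imread('pics/s3.png')
for p,z in (((263.5,122),.131),((229,131),.123),((190,143),.129)): print('side',cast(s,p,z))
cv2.imwrite('pics/c6.png',np.hstack([cv2.resize(W[80:220,170:290],(480,560),interpolation=2),cv2.resize(S[110:200,170:290],(320,240))[:, :].copy() if 0 else cv2.resize(S[110:200,235:285],(310,560),interpolation=2)]))
E
```

```text
[[0.5998 0.2799]]
[[0.4203 0.3091]]
red (187, 108, 73, 61) 1970.5
green (390, 144, 60, 59) 1770.0
green (379, 136, 25, 30) 64.0
side [[0.5912 0.2595]]
side [[0.5114 0.2939]]
side [[0.4117 0.302 ]]
```

View pics/c6.png

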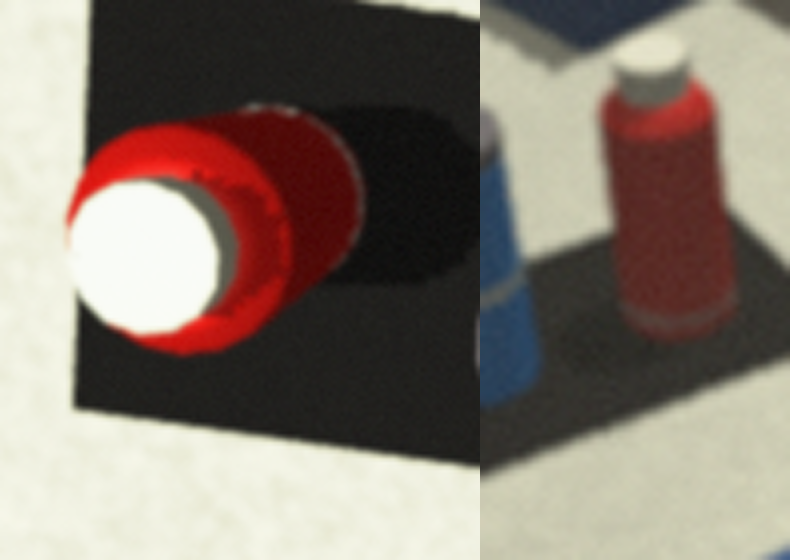

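```bash
python3 - <<'E'
from h import *
s=cam('side');c=cam('wrist')
print('side top',cast(s,(262.7,118),.131),'foot',cast(s,(267.3,160),.003),'wr foot',cast(c,(239,127),.003),'wr cap',cast(c,(206.7,144.2),.131))
for z in(.131,.003): print(project(s,(.6035,.281,z)),project(c,(.6035,.281,z)))
E
```

```text
side top [[0.6011 0.2766]] foot [[0.599  0.2746]] wr foot [[0.6004 0.2785]] wr cap [[0.5985 0.2801]]
[262.4684 117.0126] [200.4753 145.3868]
[267.2372 158.322 ] [236.4674 129.2153]
```

```bash
python3 -m creep '[[[7.6,0.4,4,0,0,0,0],[7.6,0.8,8,0,0,0,0],[7.6,0.8,9.35,2,0,0,0],[7.6,0.8,9.35,6,0,0,0],[7.6,0.8,9.35,10,0,0,0],[7.6,0.8,9.35,14,0,0,0],[7.6,0.8,9.35,16.5,0,0,0],[7.6,0.8,9.35,17.8,0,0,0],[7.6,0.8,9.35,17.8,0,0,0],[4,0.8,9.35,17.8,0,0,0],[4,0.8,9.35,17.8,0,0,0],[4,0.8,9.35,17.8,0,0,0],[4,0.8,9.35,17.8,0,0,0],[4,0.8,9.35,17.8,0,0,0],[4,0.8,9.35,15.8,0,0,0],[4,0.8,9.35,12.8,0,0,0],[4,0.8,9.35,9.8,0,0,0],[4,0.8,9.35,9.8,0,0,0],[4,0.8,9.35,9.8,0,0,0]]]' 25
```

```text
t: 28.35
eef_pos: [0.4162, 0.3116, 0.1525]
ee_rot: [3.14, -0.001, -1.571]
force: [-0.7, 0.4, -2.9]
width: 0.0496
gripper_force: 25.0
```

```bash
python3 -m creep '[[[4,2,-0.6,0,0,0,0],[4,6,-1.8,0,0,0,0],[4,11,-3.3,0,0,0,0],[4,16,-4.8,0,0,0,0],[4,21,-6.3,0,0,0,0],[4,26,-7.8,0,0,0,0],[4,31,-9.3,0,0,0,0],[4,36,-10.7,0,0,0,0],[4,38.1,-11.35,0,0,0,0],[4,38.6,-11.45,0,0,0,0],[4,38.6,-11.45,2.5,0,0,0],[4,38.6,-11.45,5,0,0,0],[4,38.6,-11.45,7,0,0,0],[4,38.6,-11.45,7.7,0,0,0],[4,38.6,-11.45,7.8,0,0,0],[4,38.6,-11.45,7.8,0,0,0],[4,38.6,-11.45,7.8,0,0,0]]]'
```

```text
t: 30.48
eef_pos: [0.5315, -0.0737, 0.0759]
ee_rot: [-3.141, 0.0, -1.571]
force: [-0.1, -0.0, -2.2]
width: 0.0489
gripper_force: 25.0
```

```bash
python3 -m creep '[[[4,0,0.05,0.1,0,0,0],[4,0,0.05,0.14,0,0,0],[4,0,0.05,0.14,0,0,0]]]'
```

```text
t: 30.85
eef_pos: [0.5312, -0.0739, 0.0749]
ee_rot: [-3.141, -0.0, -1.571]
force: [-1.8, 0.1, 5.2]
width: 0.0492
gripper_force: 25.0
```

```bash
python3 -m creep '[[[7.4,0,0,-0.04,0,0,0],[7.4,0,0,-0.04,0,0,0],[7.4,0,0,-0.04,0,0,0],[7.4,0,0,-2,0,0,0],[7.4,0,0,-5,0,0,0],[7.4,0,0,-9.2,0,0,0],[7.4,-3,0.2,-9.2,0,0,0],[7.4,-8,0.5,-9.2,0,0,0],[7.4,-13,0.8,-9.2,0,0,0],[7.4,-18,1.1,-9.2,0,0,0],[7.4,-23,1.4,-9.2,0,0,0],[7.4,-28,1.7,-9.2,0,0,0],[7.4,-33,2,-9.2,0,0,0],[7.4,-36.4,2.1,-9.2,0,0,0],[7.4,-37.1,2.1,-9.2,0,0,0],[7.4,-37.1,2.1,-9.2,0,0,0]]]'
python3 -m creep '[[[7.4,0,0,3,0,0,0],[7.4,0,0,6,0,0,0],[7.4,0,0,8.5,0,0,0],[7.4,0,0,9.2,0,0,0],[7.4,0,0,9.2,0,0,0],[4,0,0,9.2,0,0,0],[4,0,0,9.2,0,0,0],[4,0,0,9.2,0,0,0],[4,0,0,9.2,0,0,0]]]' 25
```

```text
t: 32.85
eef_pos: [0.5095, 0.2971, 0.1657]
ee_rot: [3.141, -0.001, -1.57]
force: [-0.3, 0.1, -0.3]
width: 0.074
gripper_force: 0.0
t: 33.98
eef_pos: [0.51, 0.2974, 0.0747]
ee_rot: [-3.141, 0.001, -1.571]
force: [0.0, 0.6, 4.2]
width: 0.05
gripper_force: 25.0
```

```bash
python3 -m creep '[[[4,0,0,-2,0,0,0],[4,0,0,-5,0,0,0],[4,0,0,-8,0,0,0],[4,2,-0.1,-8,0,0,0],[4,6,-0.4,-8,0,0,0],[4,11,-0.8,-8,0,0,0],[4,16,-1.2,-8,0,0,0],[4,21,-1.6,-8,0,0,0],[4,26,-2,-8,0,0,0],[4,29.6,-2.3,-8,0,0,0],[4,30.6,-2.3,-8,0,0,0],[4,30.6,-2.3,-5.5,0,0,0],[4,30.6,-2.3,-3,0,0,0],[4,30.6,-2.3,-1,0,0,0],[4,30.6,-2.3,-0.3,0,0,0],[4,30.6,-2.3,-0.15,0,0,0],[4,30.6,-2.3,-0.1,0,0,0],[4,30.6,-2.3,-0.1,0,0,0]]]'
```

```text
t: 36.22
eef_pos: [0.5328, -0.0087, 0.0755]
ee_rot: [-3.141, 0.0, -1.571]
force: [-3.1, 0.4, 1.7]
width: 0.0495
gripper_force: 25.0
```

```bash
python3 -m creep '[[[7.4,0,0,-0.02,0,0,0],[7.4,0,0,-0.02,0,0,0],[7.4,0,0,-0.02,0,0,0],[7.4,0,0,-2,0,0,0],[7.4,0,0,-5,0,0,0],[7.4,0,0,-9.2,0,0,0],[7.4,-3,-0.7,-9.2,0,0,0],[8,-8,-2,-9.2,0,0,0],[8,-13,-3.2,-9.2,0,0,0],[8,-18,-4.4,-9.2,0,0,0],[8,-23,-5.5,-9.2,0,0,0],[8,-27,-6.4,-9.2,0,0,0],[8,-28.9,-6.8,-9.2,0,0,0],[8,-28.9,-6.8,-9.2,0,0,0],[8,-28.9,-6.8,-9.2,0,0,0]]]'
python3 -m creep '[[[8,0,0,3,0,0,0],[8,0,0,6,0,0,0],[8,0,0,8.5,0,0,0],[8,0,0,9.2,0,0,0],[8,0,0,9.2,0,0,0],[4,0,0,9.2,0,0,0],[4,0,0,9.2,0,0,0],[4,0,0,9.2,0,0,0],[4,0,0,9.2,0,0,0],[4,0,0,9.2,0,0,0]]]' 25
```

```text
t: 38.1
eef_pos: [0.6005, 0.2793, 0.167]
ee_rot: [3.141, -0.0, -1.571]
force: [0.1, -0.5, 0.2]
width: 0.0798
gripper_force: 0.0
t: 39.35
eef_pos: [0.6008, 0.2803, 0.0755]
ee_rot: [-3.141, 0.0, -1.571]
force: [-2.0, 0.3, 3.1]
width: 0.0494
gripper_force: 25.0
```

```bash
python3 -m creep '[[[4,0,0,-2,0,0,0],[4,0,0,-5,0,0,0],[4,0,0,-8,0,0,0],[4,2,0.6,-8,0,0,0],[4,6,1.8,-8,0,0,0],[4,11,3.3,-8,0,0,0],[4,16,4.8,-8,0,0,0],[4,20,6,-8,0,0,0],[4,22,6.6,-8,0,0,0],[4,22.3,6.6,-8,0,0,0],[4,22.3,6.6,-5.5,0,0,0],[4,22.3,6.6,-3,0,0,0],[4,22.3,6.6,-1,0,0,0],[4,22.3,6.6,-0.3,0,0,0],[4,22.3,6.6,-0.15,0,0,0],[4,22.3,6.6,-0.1,0,0,0],[4,22.3,6.6,-0.1,0,0,0]]]'
```

```text
t: 41.48
eef_pos: [0.5351, 0.0574, 0.0764]
ee_rot: [-3.141, 0.0, -1.571]
force: [-0.7, 0.0, -3.0]
width: 0.0491
gripper_force: 25.0
```

Not yet in contact; lower slightly, release, retreat to a viewing pose.

```bash
python3 -m creep '[[[4,0,0,0.06,0,0,0],[4,0,0,0.1,0,0,0],[4,0,0,0.1,0,0,0]]]'; python3 -m creep '[[[7.4,0,0,0,0,0,0],[7.4,0,0,0,0,0,0],[7.4,0,0,0,0,0,0],[7.4,0,0,-2,0,0,0],[7.4,0,0,-5,0,0,0],[7.4,0,0,-9,0,0,0],[7.4,-2,-1,-14,0,0,0],[7.4,-4,-2,-18,0,0,0],[7.4,-4,-2,-19,0,0,0],[7.4,-4,-2,-19,0,0,0],[7.4,-4,-2,-19,0,0,0]]]'
python3 - <<'E'
from h import *
c=cam('wrist'); W=grab_frame('wrist'); S=grab_frame('side'); C=grab_frame('scene')
a=cv2.resize(S[150:390,240:520],(400,343)); b=cv2.resize(W[0:250,200:520],(400,313))
cc=cv2.resize(C[130:390,70:410],(400,306))
z=np.zeros((600,800,3),np.uint8); z[:313,:400]=b; z[:343-43,400:]=a[:300]; z[300:,400:]=cc[:300]
cv2.imwrite('pics/f7.png',z); cv2.imwrite('pics/w7.png',W)
E
```

```text
t: 41.85
eef_pos: [0.5352, 0.0574, 0.0763]
ee_rot: [-3.14, 0.0, -1.571]
force: [-3.5, 1.6, 7.6]
width: 0.0493
gripper_force: 25.0
t: 43.22
eef_pos: [0.5539, 0.0966, 0.2635]
ee_rot: [3.139, -0.001, -1.571]
force: [0.3, -0.7, 0.9]
width: 0.0741
gripper_force: 0.0
```

View pics/f7.png

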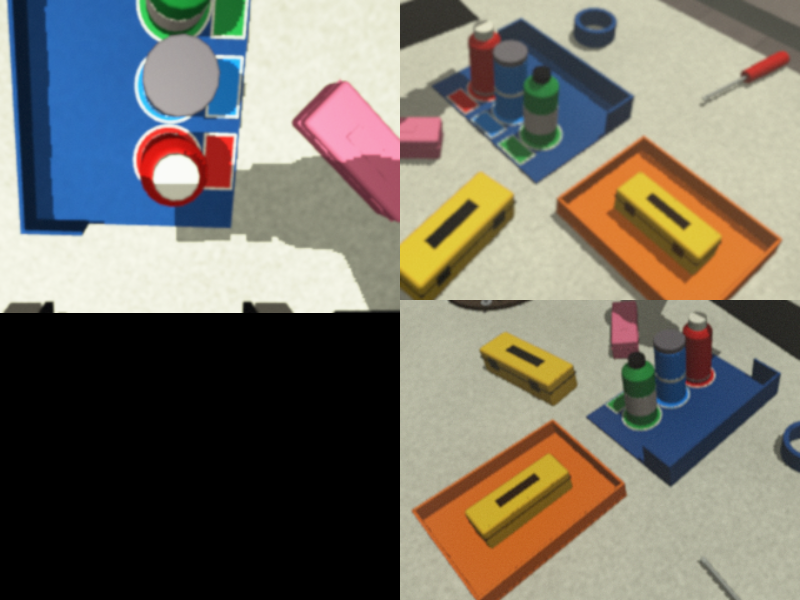

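```bash
python3 - <<'E'
from h import *
c=cam('wrist')
print(cast(c,(340.8,141.6),.132),cast(c,(344.8,60),.124), get_state()['force'])
E
```

```text
[[0.5346 0.0571]] [[ 0.5321 -0.0065]] [-0.6659 -0.5303  0.2564]
```

```bash
python3 -c "
from station import *
print(job_done())"
```

```text
the job is handed in; nothing more can be done
None
```

I finished the job and handed it in at about 43 s: the case lies flat in the orange tray, and all three containers stand upright on their own discs; red and blue measured within about 2 mm of centre, and green was checked by eye only.

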